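Raise the transfer-lane gate and dock the sample rack

TASK

The rack of sample cells has to go to the end of the transfer lane, but the counterweighted gate arm bars its way. Push the arm up with the fingertips, past its balance point, so that it swings back and stays raised by itself; then gently push the rack along the lane, under the raised gate, until it is fully home against the end stop. Only push: do not grip or lift anything, and leave the things standing about undisturbed.

Things in the scene. Friction and masses are not known exactly. Their poses are not given: they have to be found in the camera images.
- lane: Fixed aluminium rack lane. Origin: centre of its underside below the gate; y along the lane to the end stop, x away from the robot, z up. Deck top z = 8 mm, y -235 to 185. Side walls: inner faces x = +-29 mm, 4 mm thick, tops z = 34. Open above and at its -y end. Behind it, at x = 95 mm, the gate post: 26 x 41 mm, 106 mm tall.
- stop_face (a point): Centre of the rubber face of the solid end stop, at lane y = 162 mm, z = 24 mm (stop 62 mm wide, top at z = 54); the rack's leading end meets this face. Axes as lane.
- fork (a point): Bottom of the fork in which the shut gate arm lies: lane x = -44, y = 0, z = 84 mm. Its post is 12 mm in x and 30 mm in y, prong tops at z = 100 mm.
- gate_pivot (a point): The gate's hinge axis (along lane y), at lane x = 95, y = 0, z = 90 mm. Axes as lane.
- gate_hinge (a joint): Gate arm angle, rad: 0 = level, shut, in the fork; grows as the ball end goes up and back, away from the robot; 1.92 = leaning back on its bumper, fully raised. A round steel weight on its cranked tail tips it: below the balance point (about 0.85) it falls shut, above it swings on to 1.92 by itself within about 2 s and stays. Damped; slow lifting takes under 2 N.
- gate_ball (a point): Centre of the black ball (diameter 26 mm) that ends the gate arm, 200 mm from the hinge axis, on the robot's side of the fork; at angle 0 it is 90 mm above the cart, free below. The arm is a straight 12 mm steel bar, a 17 mm collar, 28 mm long, next to the ball.
- gate: The swinging gate as one part: bar with blade, collar and ball, and the tail with the weight (disc of diameter 49 mm). Origin on the hinge axis; at angle 0 its axes are those of lane and the bar runs along its own -x.
- gate_blade (a point): Centre of the steel blade fixed under the gate bar, 95 mm from the hinge: 4 mm thick, 34 mm along the bar; shut, it hangs to 22 mm above the cart and bars the lane. Raised, it leans back clear of the lane: all of it beyond lane x = 55 mm and over 150 mm up.
- rack: White rack, sixteen square pockets and some cells, loose on the lane's deck between the walls, its 150 mm length (own y) along the lane, 52 mm wide, solid block 30 mm high, cells up to 58 mm. Origin: centre of its underside. About 0.2 kg, slides with 1 to 2 N. Starts on the open -y side of the gate; fully home its origin is at lane y = 87 mm.
- timer: White three-key lab timer, 58 x 62 x 18 mm, flat on the cart on the robot's side of the lane. A bystander. Origin: centre of its underside.
- amber_vial: Small amber vial with black cap, 23 mm diameter, 55 mm tall, standing on the robot's side of the lane. A bystander. Origin: centre of its underside.
- beaker: Small clear beaker, 44 mm diameter, 57 mm tall, standing on the robot's side of the lane. A bystander. Origin: centre of its underside.
- spray_bottle: White trigger spray bottle, 278 mm tall, at the back left. A bystander. Origin: centre of its underside.
- cleaner_bottle: White squeeze bottle with a flip cap, 61 mm diameter, 197 mm tall, at the back left. A bystander. Origin: centre of its underside.
- carton: Card box, 65 x 113 x 60 mm, at the back right. A bystander. Origin: centre of its underside.
- case: Small dark hinged case, shut, 61 x 88 x 33 mm, at the back right. A bystander. Origin: centre of its underside.
- notebook: Spiral notebook 115 x 89 x 14 mm with a pen lying on it, front right. A bystander. Origin: centre of its underside.
Not all that is in view belongs to the job. There is more than one size of the rack; the one meant has the size given above.

How it is judged:
By the outcome, as a careful person would: the job done as asked, in the order asked, and still so for the second after the job is handed in, with the robot touching nothing.
It also fails if it takes over 48 s, if anything falls off the work surface, if the arm or the gripper's body presses on something with over 40 N, if the wrist force passes 120 N, or if a joint passes its speed limit or range.

ROBOT

A 6-joint arm with a two-finger parallel gripper is mounted at the origin on a cart in front of the work surface, level with it; the furniture and walls round the work are solid. World frame = base frame: x ahead of the robot, y to its left, z up, the work surface at z = 0. Lengths are in m, angles in rad, forces in N, time in s.
With the tool pointing down it reaches from about 0.3 to 0.875 m from the base axis. Payload 6.4 kg.
Tool frame: the origin (TCP) lies on the centre line of the jaws, within the pads' length; the fingertips stand 25 mm ahead of it and the grasp point (between the pads) lies 6 mm ahead of it (ctrl.tip_reach is the distance from the TCP to the fingertips, in m); z points along the fingers, y is the line along which they close (so a half turn about z gives the same grasp; the last joint's range is limited). The gripper opens to 85 mm and grips with 20 to 120 N. Pads are 22 mm wide; open, the fingers measure 114 mm over their backs; the gripper's body (76 mm by 85 mm) begins 54 mm behind the grasp point. The pads swing forward as they close: fully open they stand 13 mm farther back than shut.
Start: joints at [-1.433, 0.181, 1.607, -0, 1.354, -0.206], TCP at [0.194, -0.541, 0.256] pointing down, gripper open.
Joint ranges: [-2.99, 2.99], [-0.89, 2.07], [0.3, 2.58], [-1.14, 4.28], [0, 2.63], [-3.12, 3.12]. Speed limits (rad/s): [2.57, 2.57, 3.01, 3.14, 3.14, 3.14].

INTERFACE

Orientations are given as a unit quaternion [w, x, y, z].
In Python, from bench import ctrl gives the robot as it stands.
- The arm moves only by the tool servo_tool, never from a script. Its argument "motion" is a list that holds one entry, the list of rows, each a list of 5 numbers: the shift along the tool's x, y, z in cm, then the turn about the tool's z in degrees, then the closure, from -1 (fully open) to 1 (shut). In form: [[[dx, dy, dz, twist, claw], ...]]. A call has 1 to 5 rows; each row is the pose to reach, as a shift and turn from the pose commanded when the call began, along the tool's axes at that moment; what a row does not reach only later rows make up. A row lasts 1/10 s, in which the tool goes at most 50 mm and 8.59 degrees, less where a joint would pass 70% of its speed; a pose out of reach is approached as far as the arm can. A call with a gripper value outside its range is refused whole. The fingers move at their own pace and stop on an object; the grip force is fixed at half the most. Time passes only in rows, so rows that repeat a pose let the fingers close. It gives the time, the measured TCP pose, the force, the opening and the grip force at its end, in the units of the state.
- ctrl.get_obs(): the state, without advancing time (a new reading comes with each control period).
- ctrl.camera(name): name is "scene" or "top" or "wrist"; returns a dict with "pixels" (480x640x3 uint8, red, green, blue), "depth" (480x640 float32, m along the optical axis (not along the pixel's ray), 0 where there is no reading), "fx", "fy", "cx", "cy" (pixels), "R" (3x3) and "t" (3): a world point X has camera coordinates R X + t; the wrist camera has in their place "hand_eye" (4x4, takes a point from camera to tool coordinates, whose origin is the TCP and whose axes are the flange's). Camera axes: x right, y down, z forward; pixel columns grow to the right and rows downward; lengths in m; the calibration is good to about 2 mm. The wrist camera is an equidistant fisheye: a pixel r from the principal point sees the ray r / f radians off the axis. A picture is of the moment at which its call begins: read the wrist's pose just before it.
- ctrl.hand_in(): hands the job in; it is judged then, once.
The state is a dict: "time_s": time; "q": joint angles; "dq": joint speeds; "joint_efforts": joint torques, N m; "eef_pos": TCP position; "eef_rot": TCP orientation; "wrist_force": force on the tool from outside, world axes, zero at the start; "torque": the same for the moment, N m; "opening": opening from 0.0 (shut) to 1.0 (fully open); "grasp_force": force on a finger pad.
Only numpy, scipy, OpenCV 4.12 (cv2) and the standard library are available. Lean on these libraries where they do the work, as an engineer would, in place of code of your own. Each camera call takes 0.05 s, during which the arm holds its last target. There are 200 camera calls.

## Working session

There is one attempt and no reset: what is moved stays moved. The work goes in short steps, Python scripts to look and compute and a tool call to move; the robot and the scene stay as the last step left them, time stands still between calls to the robot, and variables do not carry over. Pictures are saved under pics/ and viewed, at most 10 in all, crops included, and the job is handed in when it is done.

Besides the shell and the picture viewer there is one more tool, called by a JSON object that holds its "fn" and its "kwargs". servo_tool: Moves the arm, as the interface text tells. Its arguments: {"type":"object","properties":{"motion":{"type":"array"}},"required":["motion"]}

```bash
mkdir -p pics; ls; cat > h.py <<'E'
import numpy as np, cv2
from bench import ctrl
def cam(n):
    c=ctrl.camera(n); np.savez(''+n+'.npz',**{k:np.array(v) for k,v in c.items() if v is not None}); return c
def load(n): return dict(np.load(''+n+'.npz'))
def world(c,u,v,d=None):
    if d is None: d=c['depth'][int(v),int(u)]
    p=np.array([(u-c['cx'])/c['fx']*d,(v-c['cy'])/c['fy']*d,d]); return np.array(c['R']).T@(p-np.array(c['t']))
def ray(c,u,v,z):
    R=np.array(c['R']);o=-R.T@np.array(c['t']);r=R.T@np.array([(u-c['cx'])/c['fx'],(v-c['cy'])/c['fy'],1]); return o+r*(z-o[2])/r[2]
def cloud(c):
    v,u=np.mgrid[0:480,0:640];d=c['depth'];P=np.stack([(u-c['cx'])/c['fx']*d,(v-c['cy'])/c['fy']*d,d],-1); return (P-np.array(c['t']))@np.array(c['R'])
E
python3 - <<'E'
from h import *
for n in('scene','top'):
    c=cam(n);cv2.imwrite(f'pics/{n}0.png',c['pixels'][...,::-1]); print(n,-np.array(c['R']).T@c['t'],c['fx'])
print(ctrl.get_obs())
E
```

```text
pics
scene [0.07313792 0.80861417 0.76965947] 564.3836053469278
top [0.29377287 0.00515059 1.05225382] 541.9148567949079
{'time_s': 0.1, 'q': array([-1.43330164e+00,  1.81483017e-01,  1.60788820e+00,  2.76763479e-05,
        1.35378932e+00, -2.06333410e-01]), 'dq': array([ 0.00225458, -0.0019503 , -0.00182123,  0.00020261,  0.00039066,
       -0.00099652]), 'joint_efforts': array([ 3.79309413e-04, -4.45878124e+01, -3.52238381e+01, -2.38722469e-04,
        4.14396840e-03,  2.23024091e-05]), 'eef_pos': array([ 0.19377264, -0.54089412,  0.25547463]), 'eef_rot': array([-7.83012681e-04,  9.85259347e-01,  1.71065497e-01,  4.04807278e-05]), 'wrist_force': array([-0.4097993 , -0.11012877,  0.15170346]), 'torque': array([ 0.0019578 ,  0.00398808, -0.01548333]), 'grasp_force': 0.0, 'opening': 1.000646333781215}
```

View pics/scene0.png

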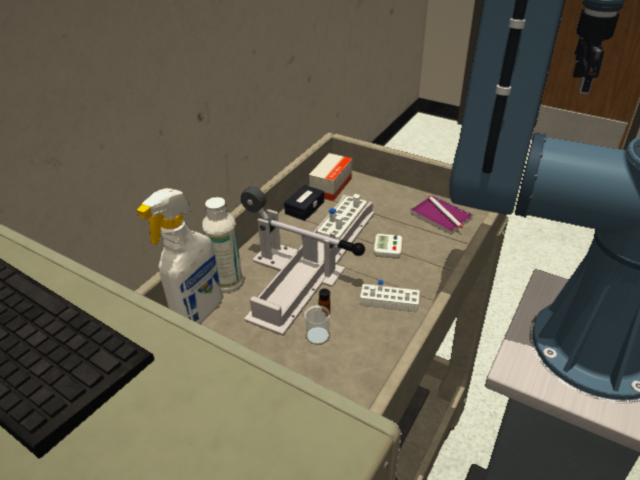

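View pics/top0.png

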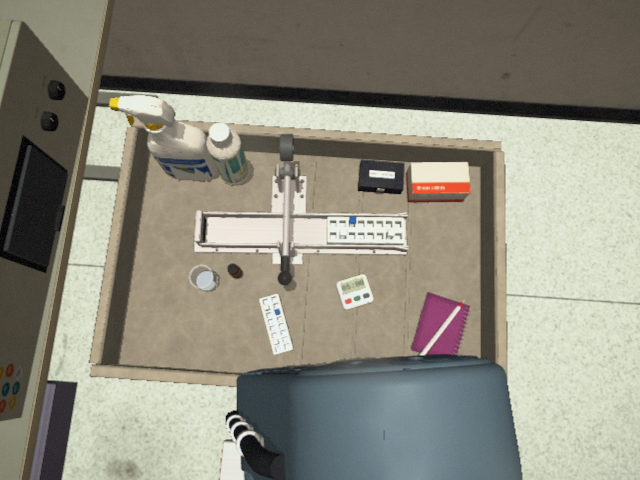

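The top view shows the lane lying across the picture: stop at left (200,230), gate bar at u≈287 with its ball at (285,277), and the post and weight at (287,150). There are two rack candidates. (367,229) lies in the lane on the open side of the gate, and (276,323) is shorter and lies loose on the cart. I'll measure both and enlarge the view.

```bash
python3 - <<'E'
from h import *
c=load('top');P=cloud(c)
img=c['pixels']
cv2.imwrite('pics/crop1.png',cv2.resize(img[110:370,185:425],None,fx=2.3,fy=2.3,interpolation=cv2.INTER_CUBIC)[...,::-1])
hsv=cv2.cvtColor(img,cv2.COLOR_RGB2HSV)
# racks: white top surfaces
for name,(u0,u1,v0,v1),z in(('laneRack',(310,415,208,252),.038),('loose',(250,300,285,360),.030)):
    m=np.zeros((480,640),np.uint8); m[v0:v1,u0:u1]=1
    w=(hsv[...,2]>150)&(hsv[...,1]<50)&(m>0)
    w&=np.abs(P[...,2]-z)<.012
    pts=np.array([ray(c,u,v,z)[:2] for v,u in np.argwhere(w)],np.float32)
    print(name,w.sum(),cv2.minAreaRect(pts), np.median(P[w][:,2]))
for u,v in[(285,277),(286,255),(288,230),(288,205),(250,230),(199,230),(220,230),(367,229),(340,270)]: print(u,v,world(c,u,v).round(4))
# lane depth classes
near=(P[...,2]>.028)&(P[...,2]<.040)
for u in(230,260,310,320): 
    vv=np.where(near[200:265,u])[0]+200; print(u,[(v,P[v,u].round(3).tolist()) for v in vv][:12])
# ball dark blob
m=(img.max(2)<60)&(P[...,2]>.06)&(P[...,2]<.13); m[:, :270]=0;m[:,300:]=0;m[:255]=0;m[300:]=0
q=np.argwhere(m); print('ball px',len(q),q.mean(0)[::-1],q.min(0),q.max(0),P[m].mean(0),P[m][:,2].max())
s=load('scene');Q=cloud(s);i=s['pixels']
m=(i.max(2)<60);m[:236]=0;m[262:]=0;m[:,:348]=0;m[:,370:]=0
q=np.argwhere(m);print('scene ball',len(q),q.mean(0)[::-1],Q[m].mean(0))
E
```

```text
laneRack 1931 ((0.5551592111587524, -0.06753194332122803), (0.07365984469652176, 0.18879973888397217), 3.988708734512329) 0.03605450132298325
loose 749 ((0.3677816390991211, 0.0777156800031662), (0.10859698802232742, 0.037619784474372864), 19.90920639038086) 0.021402908202418473
285 277 [0.4443 0.0634 0.1026]
286 255 [0.4854 0.0653 0.096 ]
288 230 [0.5322 0.0654 0.095 ]
288 205 [0.5796 0.0692 0.0945]
250 230 [0.5494 0.1467 0.0047]
199 230 [0.5314 0.2374 0.0506]
220 230 [0.5442 0.2055 0.0091]
367 229 [ 0.559  -0.083   0.0378]
340 270 [ 0.4819 -0.0371  0.0006]
230 [(np.int64(212), [0.576, 0.185, 0.033]), (np.int64(213), [0.574, 0.185, 0.032]), (np.int64(243), [0.514, 0.179, 0.033]), (np.int64(244), [0.512, 0.179, 0.033]), (np.int64(245), [0.511, 0.179, 0.028])]
260 [(np.int64(212), [0.581, 0.127, 0.031]), (np.int64(213), [0.578, 0.127, 0.033]), (np.int64(243), [0.519, 0.121, 0.03]), (np.int64(244), [0.516, 0.121, 0.034]), (np.int64(245), [0.514, 0.121, 0.034])]
310 [(np.int64(213), [0.583, 0.029, 0.038]), (np.int64(214), [0.584, 0.029, 0.03]), (np.int64(215), [0.581, 0.029, 0.032]), (np.int64(244), [0.523, 0.025, 0.03]), (np.int64(245), [0.52, 0.025, 0.035])]
320 [(np.int64(213), [0.587, 0.01, 0.031]), (np.int64(214), [0.584, 0.01, 0.034]), (np.int64(215), [0.583, 0.009, 0.029]), (np.int64(244), [0.524, 0.006, 0.032]), (np.int64(245), [0.522, 0.005, 0.034]), (np.int64(246), [0.52, 0.005, 0.033])]
ball px 168 [284.04166667 274.33928571] [257 278] [284 291] [0.44985228 0.06583392 0.09747831] 0.10362018632308383
scene ball 166 [356.11445783 248.15060241] [0.44136237 0.07986317 0.10401086]
```

View pics/crop1.png

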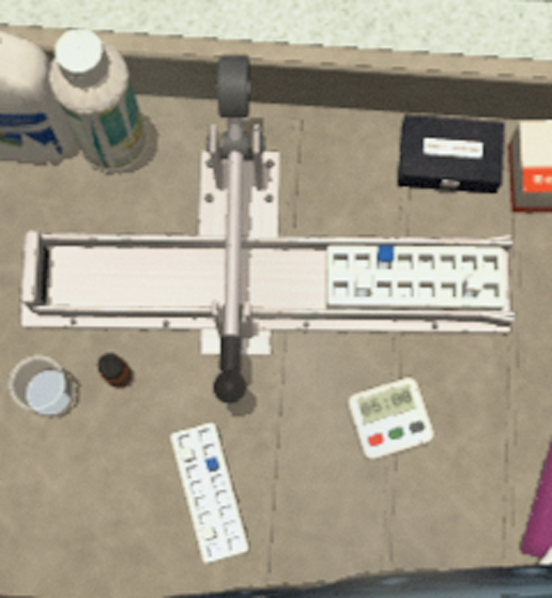

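The crop confirms the choice. The two racks are the lane one, 78 px ≈ 150 mm at (367,229), and the loose one at (276,323), which is only 109 x 38 mm. The lane rack matches the given size and place. Next I'll fit the lane frame.

```bash
python3 - <<'E'
from h import *
c=load('top');P=cloud(c);s=load('scene');Q=cloud(s)
# near wall top edge pts + far wall per column
N=[];F=[]
for u in list(range(208,275))+list(range(300,326)):
    for lo,hi,L in((205,222,F),(236,252,N)):
        z=P[lo:hi,u,2]; k=np.where((z>.031)&(z<.037))[0]
        if len(k): L.append(P[lo+k,u].mean(0))
for L in(N,F):
    L=np.array(L);a=np.polyfit(L[:,1],L[:,0],1); r=L[:,0]-np.polyval(a,L[:,1]);k=abs(r)<.003;a=np.polyfit(L[k,1],L[k,0],1);print('wall',len(L),a,np.polyval(a,.069))
# bar axis
B=P[195:262,278:298].reshape(-1,3);B=B[(B[:,2]>.088)&(B[:,2]<.1)]
a=np.polyfit(B[:,0],B[:,1],1);print('bar',len(B),a,[np.polyval(a,x) for x in(.45,.55,.64)])
# ball sphere fits
from scipy.optimize import least_squares
for n,X in(('top',P),('scene',Q)):
    b=X[(X[...,0]>.42)&(X[...,0]<.465)&(abs(X[...,1]-.065)<.03)&(X[...,2]>.085)&(X[...,2]<.12)]
    f=least_squares(lambda p:np.linalg.norm(b-p,axis=1)-.013,[.441,.064,.09],loss='soft_l1',f_scale=.001);print(n,len(b),f.x,np.sqrt(f.cost/len(b)))
# stop top, weight
for n,X in(('top',P),('scene',Q)):
    t=X[(X[...,2]>.049)&(X[...,2]<.058)&(X[...,1]>.21)&(X[...,1]<.26)&(X[...,0]>.51)&(X[...,0]<.58)];print(n,'stop',len(t),np.percentile(t,[3,50,97],axis=0).round(4).tolist())
    w=X[(X[...,2]>.12)&(X[...,0]>.6)&(X[...,0]<.76)&(abs(X[...,1]-.075)<.03)];print(n,'weight',len(w),np.percentile(w,[3,50,97],axis=0).round(4).tolist() if len(w) else '')
# rack top extents along y
r=P[(abs(P[...,2]-.038)<.003)&(P[...,0]>.535)&(P[...,0]<.58)&(P[...,1]<.03)];print('rack',len(r),np.percentile(r,[.5,99.5],axis=0))
print('edges', ray(c,328,229,.038),ray(c,406,229,.038)); print(ctrl.tip_reach)
E
```

```text
wall 93 [-0.05845052  0.523215  ] 0.5191819145669458
wall 91 [-0.05665377  0.58492632] 0.5810172050182408
bar 460 [0.05919506 0.03765125] [np.float64(0.06428902896486427), np.float64(0.0702085349343638), np.float64(0.07553609030691336)]
top 201 [0.4468169  0.0645431  0.08983952] 0.0010130610430689408
scene 181 [0.44597011 0.06536824 0.09071408] 0.0011551075771564841
top stop 188 [[0.5119, 0.2335, 0.0497], [0.5402, 0.2391, 0.0533], [0.5685, 0.2461, 0.0565]]
top weight 370 [[0.6524, 0.0659, 0.132], [0.669, 0.0767, 0.154], [0.694, 0.088, 0.1606]]
scene stop 184 [[0.5119, 0.2358, 0.0494], [0.5392, 0.2434, 0.0535], [0.5668, 0.2485, 0.0563]]
scene weight 464 [[0.651, 0.0691, 0.1227], [0.6678, 0.0887, 0.144], [0.6933, 0.0927, 0.1597]]
rack 904 [[ 0.53516601 -0.3150905   0.03504559]
 [ 0.57980006 -0.00577872  0.04084126]]
edges [ 0.55370427 -0.00787416  0.038     ] [ 0.56417658 -0.15820313  0.038     ]
0.025
```

The measurements agree:

| Quantity | Measured | Check |
|---|---|---|
| Lane yaw | 3.3° | walls and gate bar agree |
| Lane origin | (0.5505, 0.071) | walls and ball agree within 2 mm |
| Ball centre height | z = 90 mm | as given |
| Rack length | 150 mm | y −0.158 to −0.008 |
| Stop face | y ≈ 0.233 | matches lane y = 162 mm |

The tool can only point down. So I'll press the shut fingertips against the robot side of the ball and carry it up its arc.

{"fn": "servo_tool", "kwargs": {"motion": [[[3.1,-3.9,0,0,1],[6.2,-7.8,0,0,1],[9.4,-11.7,0,0,1],[12.5,-15.6,0,0,1],[15.6,-19.5,0,0,1]]]}}

```text
time_s: 0.6
eef_pos: [0.275, -0.3032, 0.2558]
eef_rot: [-0.0, 0.985, 0.171, 0.0]
wrist_force: [1.1, 1.2, 0.7]
opening: 0.145
grasp_force: 0.0
```

{"fn": "servo_tool", "kwargs": {"motion": [[[3.1,-3.9,0,0,1],[6.2,-7.8,0,0,1],[9.4,-11.7,0,0,1],[12.5,-15.6,0,0,1],[15.6,-19.5,0,0,1]]]}}

```text
time_s: 1.1
eef_pos: [0.3561, -0.0672, 0.2563]
eef_rot: [0.0, 0.985, 0.171, 0.0]
wrist_force: [1.3, -0.6, 0.1]
opening: 0.001
grasp_force: 0.0
```

{"fn": "servo_tool", "kwargs": {"motion": [[[3.1,-3.9,0,8,1],[6.2,-7.8,0,16.4,1],[8.7,-10.8,0,16.4,1],[8.7,-10.8,0,16.4,1],[8.7,-10.8,0,16.4,1]]]}}

```text
time_s: 1.6
eef_pos: [0.4014, 0.0638, 0.2559]
eef_rot: [-0.0, 1.0, 0.031, -0.0]
wrist_force: [-0.5, -0.1, -0.4]
opening: 0.001
grasp_force: 0.0
```

{"fn": "servo_tool", "kwargs": {"motion": [[[0,0.1,5,0,1],[0,0.1,10,0,1],[0,0.1,14,0,1],[0,0.1,16.3,0,1],[0,0.1,16.3,0,1]]]}}

```text
time_s: 2.1
eef_pos: [0.3983, 0.0601, 0.0902]
eef_rot: [-0.001, 1.0, 0.028, -0.004]
wrist_force: [-0.3, -0.8, -0.3]
opening: -0.001
grasp_force: 0.0
```

{"fn": "servo_tool", "kwargs": {"motion": [[[0.7,0,0,0,1],[1.4,0,0,0,1],[1.6,0,0,0,1],[1.8,0,0,0,1],[1.8,0,0,0,1]]]}}

```text
time_s: 2.6
eef_pos: [0.4201, 0.0619, 0.0939]
eef_rot: [0.0, 1.0, 0.029, 0.0]
wrist_force: [0.6, 0.1, -0.5]
opening: 0.002
grasp_force: 0.0
```

{"fn": "servo_tool", "kwargs": {"motion": [[[0.2,0,0,0,1],[0.3,0,0,0,1],[0.4,0,0,0,1],[0.4,0,0,0,1]]]}}

```text
time_s: 3.0
eef_pos: [0.4206, 0.0624, 0.0926]
eef_rot: [-0.0, 1.0, 0.029, -0.004]
wrist_force: [-11.7, -1.7, 9.3]
opening: -0.001
grasp_force: 6.0
```

{"fn": "servo_tool", "kwargs": {"motion": [[[0,0,-0.3,0,1],[0,0,-0.7,0,1],[0.05,0,-1.1,0,1],[0.05,0,-1.5,0,1],[0.1,0,-2.0,0,1]]]}}

```text
time_s: 3.5
eef_pos: [0.4213, 0.0624, 0.1119]
eef_rot: [-0.0, 1.0, 0.029, -0.004]
wrist_force: [-8.8, -1.0, 0.1]
opening: -0.003
grasp_force: 4.4
```

```bash
cat > ball.py <<'E'
from h import *
# gate angle from scene/top depth: fit bar height over x in the gate plane
s=cam('scene');Q=cloud(s)
o=np.array([.5505,.071]);ex=np.array([.9983,.058]);ey=np.array([-.058,.9983])
L=np.dstack([(Q[...,:2]-o)@ex,(Q[...,:2]-o)@ey,Q[...,2]])
dark=s['pixels'].max(2)<60
m=dark&(abs(L[...,1])<.03)&(L[...,2]>.07)&(L[...,0]<.04)&(L[...,0]>-.13)
r=np.hypot(L[...,0]-.095,L[...,2]-.09)
m&=(r>.185)&(r<.216)
p=L[m];print(len(p),p.mean(0) if len(p) else '', 'angle',np.arctan2(p[:,2].mean()-.09,.095-p[:,0].mean()) if len(p) else '')
b=L[(abs(L[...,1])<.02)&(r>.13)&(r<.16)&(L[...,0]<.095)&(L[...,2]>.08)];
if len(b): print('bar',len(b),np.median(np.arctan2(b[:,2]-.09,.095-b[:,0])))
print({k:np.round(ctrl.get_obs()[k],4) for k in('time_s','eef_pos','wrist_force')})
E
python3 ball.py
```

```text
104 [-0.10289659  0.00801851  0.11091632] angle 0.10530223699255273
bar 180 0.06886073600260767
{'time_s': np.float64(3.55), 'eef_pos': array([0.4214, 0.0624, 0.1126]), 'wrist_force': array([-9.9697, -1.7898,  0.5632])}
```

The gate is rising with the fingertips: the ball is at about 0.08 rad and not slipping. I'll keep following the arc.

{"fn": "servo_tool", "kwargs": {"motion": [[[0.1,0,-0.5,0,1],[0.15,0,-1.0,0,1],[0.2,0,-1.5,0,1],[0.3,0,-2.0,0,1],[0.4,0,-2.4,0,1]]]}}

```text
time_s: 4.05
eef_pos: [0.4247, 0.0626, 0.1358]
eef_rot: [-0.0, 1.0, 0.029, -0.005]
wrist_force: [-11.4, -2.0, 1.8]
opening: -0.002
grasp_force: 6.0
```

```bash
python3 ball.py
```

```text
119 [-0.1006444   0.00817105  0.1336206 ] angle 0.21937055017725676
bar 218 0.05216855428553134
{'time_s': np.float64(4.1), 'eef_pos': array([0.4249, 0.0626, 0.1363]), 'wrist_force': array([-12.377 ,  -1.9513,   2.5017])}
```

{"fn": "servo_tool", "kwargs": {"motion": [[[0.2,0,-0.8,0,1],[0.4,0,-1.6,0,1],[0.75,0,-2.45,0,1],[1.1,0,-3.3,0,1],[1.45,0,-4.1,0,1]]]}}

```text
time_s: 4.6
eef_pos: [0.4368, 0.0634, 0.1762]
eef_rot: [-0.0, 1.0, 0.029, -0.008]
wrist_force: [-23.9, -3.7, 10.1]
opening: 0.001
grasp_force: 11.6
```

```bash
python3 ball.py
```

```text
136 [-0.08953038  0.00833121  0.17095882] angle 0.41344149766637195
bar 211 0.05020582939315288
{'time_s': np.float64(4.65), 'eef_pos': array([0.4374, 0.0634, 0.1775]), 'wrist_force': array([-26.1072,  -3.7589,  11.0882])}
```

{"fn": "servo_tool", "kwargs": {"motion": [[[0.2,0,-1.1,0,1],[0.7,0,-1.95,0,1],[1.25,0,-2.8,0,1],[1.85,0,-3.6,0,1],[2.5,0,-4.4,0,1]]]}}

```text
time_s: 5.15
eef_pos: [0.4616, 0.0648, 0.2216]
eef_rot: [0.0, 1.0, 0.029, -0.009]
wrist_force: [-33.1, -2.5, 22.5]
opening: 0.001
grasp_force: 16.8
```

```bash
python3 ball.py
```

```text
162 [-0.06673401  0.00821953  0.21391836] angle 0.6537800189833796
bar 210 0.0531302617109396
{'time_s': np.float64(5.2), 'eef_pos': array([0.4629, 0.0648, 0.2233]), 'wrist_force': array([-32.6403,  -2.2229,  25.5506])}
```

{"fn": "servo_tool", "kwargs": {"motion": [[[0.4,0,-0.75,0,1],[1.05,0,-1.45,0,1],[1.8,0,-2.1,0,1],[2.55,0,-2.75,0,1],[3.35,0,-3.35,0,1]]]}}

```text
time_s: 5.7
eef_pos: [0.5023, 0.0666, 0.2563]
eef_rot: [0.0, 1.0, 0.029, 0.0]
wrist_force: [-0.2, 0.3, -0.2]
opening: -0.0
grasp_force: 0.1
```

```bash
python3 ball.py
```

```text
178 [-0.03079743  0.00922784  0.25159551] angle 0.909321323178663
bar 212 0.04633688012835047
{'time_s': np.float64(5.75), 'eef_pos': array([0.5038, 0.0665, 0.2574]), 'wrist_force': array([-0.2017, -0.2758,  0.9574])}
```

{"fn": "servo_tool", "kwargs": {"motion": [[[0.8,0,-0.6,0,1],[1.6,0,-1.1,0,1],[2.4,0,-1.5,0,1],[2.4,0,-1.5,0,1]]]}}

```text
time_s: 6.15
eef_pos: [0.5268, 0.0679, 0.2715]
eef_rot: [0.0, 1.0, 0.029, 0.001]
wrist_force: [-0.1, -0.2, 0.4]
opening: -0.003
grasp_force: 0.0
```

```bash
python3 ball.py
```

```text
216 [-0.00083204  0.00893948  0.26999764] angle 1.0815603297008551
bar 214 0.05123641882908635
{'time_s': np.float64(6.2), 'eef_pos': array([0.526 , 0.0679, 0.2709]), 'wrist_force': array([-0.266 , -0.8105, -0.9049])}
```

The gate is past balance and swinging on by itself. I'll move clear and travel at height to behind the rack.

{"fn": "servo_tool", "kwargs": {"motion": [[[-4,0,0,0,1],[-5,4,0,0,1],[-4,8.5,0,0,1],[-3,13.2,0,0,1],[-2,18,0,0,1]]]}}

```text
time_s: 6.7
eef_pos: [0.5156, -0.1142, 0.2708]
eef_rot: [-0.0, 1.0, 0.029, 0.0]
wrist_force: [0.5, 0.6, 0.5]
opening: 0.001
grasp_force: 0.0
```

{"fn": "servo_tool", "kwargs": {"motion": [[[2,4,0,0,1],[4.8,8,0,0,1],[4.8,9.3,0,0,1],[4.8,9.3,3,0,1],[4.8,9.3,3,0,1]]]}}

```text
time_s: 7.2
eef_pos: [0.5665, -0.202, 0.2362]
eef_rot: [-0.002, 1.0, 0.028, -0.004]
wrist_force: [-1.2, 0.5, -1.0]
opening: -0.002
grasp_force: 0.0
```

```bash
python3 - <<'E'
from h import *
o=ctrl.get_obs();print(o['time_s'],o['eef_pos'],o['eef_rot'])
p=o['eef_pos'][:2]-[.5505,.071];print('lane',p@[.9983,.058],p@[-.058,.9983])
c=cam('scene');a=cam('top')
cv2.imwrite('pics/two.png',np.hstack([c['pixels'][140:400,200:500],a['pixels'][110:370,180:480]])[...,::-1])
r=cloud(a);r=r[(abs(r[...,2]-.038)<.003)&(r[...,0]>.535)&(r[...,0]<.58)&(r[...,1]<.03)&(r[...,1]>-.2)];print('rack y',np.percentile(r,[.5,99.5],axis=0)[:,1])
E
```

```text
7.2 [ 0.56649446 -0.20197398  0.23624815] [-0.00235489  0.99958888  0.02834626 -0.0036072 ]
lane 0.00013477901413617294 -0.27343760381481347
rack y [-0.11686959 -0.0050724 ]
```

View pics/two.png

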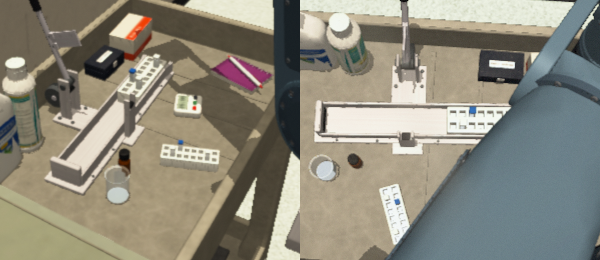

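The gate is up and leaning back (scene half, bar at (62,60)), and the rack and bystanders haven't moved. I'll lower behind the rack's open end.

{"fn": "servo_tool", "kwargs": {"motion": [[[0.4,0,5,0,1],[0.4,0,10,0,1],[0.4,0,14,0,1],[0.4,0,17,0,1],[0.4,0,17.5,0,1]]]}}

```text
time_s: 7.8
eef_pos: [0.5711, -0.2008, 0.0632]
eef_rot: [-0.002, 1.0, 0.029, -0.002]
wrist_force: [-0.7, 0.9, -0.3]
opening: -0.0
grasp_force: 0.0
```

{"fn": "servo_tool", "kwargs": {"motion": [[[0,0,0,0,1],[0,0,0,0,1]]]}}

```text
time_s: 8.0
eef_pos: [0.5748, -0.2034, 0.0687]
eef_rot: [0.001, 1.0, 0.029, 0.002]
wrist_force: [0.1, -0.9, 0.6]
opening: 0.0
grasp_force: 0.0
```

{"fn": "servo_tool", "kwargs": {"motion": [[[-0.4,-0.5,0.6,0,1],[-0.4,-1,1.3,0,1],[-0.4,-1.3,1.3,0,1],[-0.4,-1.6,1.3,0,1],[-0.4,-1.8,1.3,0,1]]]}}

```text
time_s: 8.5
eef_pos: [0.5682, -0.1847, 0.053]
eef_rot: [0.0, 1.0, 0.029, 0.0]
wrist_force: [0.6, -0.9, 0.5]
opening: 0.003
grasp_force: 0.0
```

{"fn": "servo_tool", "kwargs": {"motion": [[[0,-0.2,0,0,1],[0,-0.5,0,0,1],[0,-0.7,0,0,1],[0,-1.0,0,0,1],[0,-1.2,0,0,1]]]}}

```text
time_s: 9.0
eef_pos: [0.5673, -0.1727, 0.0528]
eef_rot: [-0.0, 1.0, 0.029, -0.0]
wrist_force: [-0.3, -0.1, -1.2]
opening: -0.001
grasp_force: 0.0
```

{"fn": "servo_tool", "kwargs": {"motion": [[[0,-0.2,-0.3,0,1],[0,-0.5,-0.3,0,1],[0,-1.0,-0.3,0,1],[0,-1.5,-0.3,0,1],[0,-2.0,-0.3,0,1]]]}}

```text
time_s: 9.5
eef_pos: [0.5665, -0.1529, 0.0561]
eef_rot: [0.0, 1.0, 0.029, 0.0]
wrist_force: [0.4, -1.3, 1.1]
opening: 0.006
grasp_force: 1.1
```

{"fn": "servo_tool", "kwargs": {"motion": [[[0,-0.6,0,0,1],[0,-1.2,0,0,1],[0,-1.8,0,0,1],[0,-2.4,0,0,1],[0,-3.0,0,0,1]]]}}

```text
time_s: 10.0
eef_pos: [0.5646, -0.1227, 0.056]
eef_rot: [0.0, 1.0, 0.029, 0.0]
wrist_force: [0.4, -3.0, 2.4]
opening: 0.0
grasp_force: 1.7
```

Pushing with 1–3 N, as expected. I'll keep going at the same gentle speed.

{"fn": "servo_tool", "kwargs": {"motion": [[[0,-0.7,0,0,1],[0,-1.4,0,0,1],[0,-2.1,0,0,1],[0,-2.8,0,0,1],[0,-3.5,0,0,1]]]}}

```text
time_s: 10.5
eef_pos: [0.5626, -0.0877, 0.0559]
eef_rot: [0.0, 1.0, 0.029, 0.0]
wrist_force: [0.2, -3.2, 3.8]
opening: -0.003
grasp_force: 2.2
```

{"fn": "servo_tool", "kwargs": {"motion": [[[0,-0.7,0,0,1],[0,-1.4,0,0,1],[0,-2.1,0,0,1],[0,-2.8,0,0,1],[0,-3.5,0,0,1]]]}}

```text
time_s: 11.0
eef_pos: [0.5605, -0.0527, 0.0559]
eef_rot: [0.0, 1.0, 0.029, 0.0]
wrist_force: [0.5, -3.4, 4.3]
opening: 0.002
grasp_force: 2.5
```

```bash
python3 - <<'E'
from h import *
o=ctrl.get_obs();p=o['eef_pos'][:2]-[.5505,.071];print('lane',p@[.9983,.058],p@[-.058,.9983],o['eef_pos'],o['wrist_force'])
c=cam('scene');cv2.imwrite('pics/mid.png',cv2.resize(c['pixels'][130:390,200:500],None,fx=2,fy=2)[...,::-1])
E
```

```text
lane 0.002804165885375752 -0.12408860008971655 [ 0.56049687 -0.0527191   0.05588111] [ 0.50680544 -3.42139975  4.31329727]
```

View pics/mid.png

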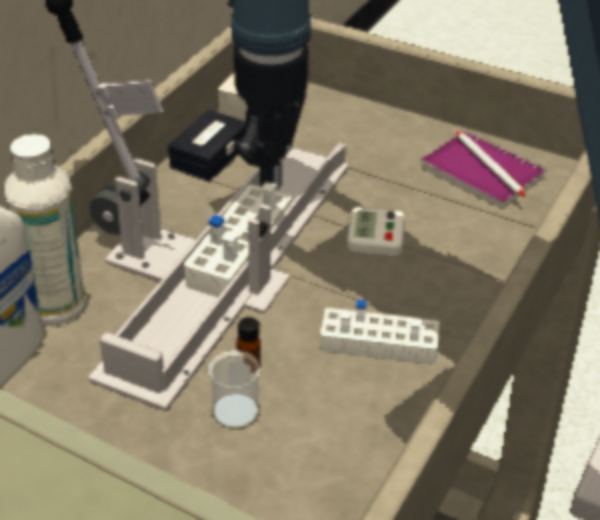

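The rack is moving straight under the raised gate. I'll continue, shifted 3 mm away from the fork post.

{"fn": "servo_tool", "kwargs": {"motion": [[[0.1,-0.7,0,0,1],[0.2,-1.4,0,0,1],[0.3,-2.1,0,0,1],[0.3,-2.8,0,0,1],[0.3,-3.5,0,0,1]]]}}

```text
time_s: 11.55
eef_pos: [0.5613, -0.0174, 0.0556]
eef_rot: [-0.0, 1.0, 0.029, -0.0]
wrist_force: [-0.6, -3.0, 2.7]
opening: -0.005
grasp_force: 1.7
```

{"fn": "servo_tool", "kwargs": {"motion": [[[0,-0.7,0,0,1],[0,-1.4,0,0,1],[0,-2.1,0,0,1],[0,-2.8,0,0,1],[0,-3.5,0,0,1]]]}}

```text
time_s: 12.05
eef_pos: [0.5592, 0.0175, 0.0557]
eef_rot: [-0.0, 1.0, 0.029, -0.0]
wrist_force: [-0.3, -3.3, 2.4]
opening: -0.001
grasp_force: 1.4
```

{"fn": "servo_tool", "kwargs": {"motion": [[[0,-0.6,0,0,1],[0,-1.2,0,0,1],[0,-1.7,0,0,1],[0,-2.2,0,0,1],[0,-2.7,0,0,1]]]}}

```text
time_s: 12.55
eef_pos: [0.5578, 0.0442, 0.0557]
eef_rot: [-0.0, 1.0, 0.029, -0.0]
wrist_force: [0.7, -1.6, 1.8]
opening: -0.004
grasp_force: 1.1
```

Expected contact with the stop is at tool y ≈ 0.069, so I'll close in slowly.

{"fn": "servo_tool", "kwargs": {"motion": [[[0,-0.4,0,0,1],[0,-0.8,0,0,1],[0,-1.2,0,0,1],[0,-1.6,0,0,1],[0,-1.9,0,0,1]]]}}

```text
time_s: 13.05
eef_pos: [0.5567, 0.0631, 0.0557]
eef_rot: [-0.0, 1.0, 0.029, -0.0]
wrist_force: [0.4, -1.6, 1.0]
opening: -0.001
grasp_force: 1.0
```

{"fn": "servo_tool", "kwargs": {"motion": [[[0,-0.1,0,0,1],[0,-0.2,0,0,1],[0,-0.3,0,0,1],[0,-0.3,0,0,1]]]}}

```text
time_s: 13.45
eef_pos: [0.5566, 0.0658, 0.0558]
eef_rot: [-0.0, 1.0, 0.029, -0.0]
wrist_force: [-0.7, -1.4, 0.2]
opening: -0.004
grasp_force: 0.6
```

{"fn": "servo_tool", "kwargs": {"motion": [[[0,-0.1,0,0,1],[0,-0.2,0,0,1],[0,-0.3,0,0,1],[0,-0.3,0,0,1]]]}}

```text
time_s: 13.85
eef_pos: [0.5564, 0.0689, 0.0558]
eef_rot: [-0.0, 1.0, 0.029, -0.0]
wrist_force: [-0.2, -0.6, 0.1]
opening: -0.001
grasp_force: 0.6
```

{"fn": "servo_tool", "kwargs": {"motion": [[[0,-0.1,0,0,1],[0,-0.2,0,0,1],[0,-0.2,0,0,1]]]}}

```text
time_s: 14.15
eef_pos: [0.5563, 0.0709, 0.0557]
eef_rot: [-0.0, 1.0, 0.029, -0.0]
wrist_force: [0.2, -0.4, 1.2]
opening: 0.001
grasp_force: 0.6
```

{"fn": "servo_tool", "kwargs": {"motion": [[[0,-0.1,0,0,1],[0,-0.2,0,0,1],[0,-0.3,0,0,1],[0,-0.3,0,0,1]]]}}

```text
time_s: 14.55
eef_pos: [0.5564, 0.0736, 0.0564]
eef_rot: [0.0, 1.0, 0.029, 0.0]
wrist_force: [-1.3, -3.4, 5.5]
opening: 0.0
grasp_force: 2.7
```

```bash
python3 - <<'E'
from h import *
c=cam('scene');cv2.imwrite('pics/home1.png',cv2.resize(c['pixels'][200:350,230:400],None,fx=3.5,fy=3.5,interpolation=cv2.INTER_CUBIC)[...,::-1])
o=ctrl.get_obs();p=o['eef_pos'][:2]-[.5505,.071];print(p@[-.058,.9983],o['wrist_force'])
E
```

```text
0.002220789757263491 [-2.42627218 -2.30790145  5.28582112]
```

View pics/home1.png

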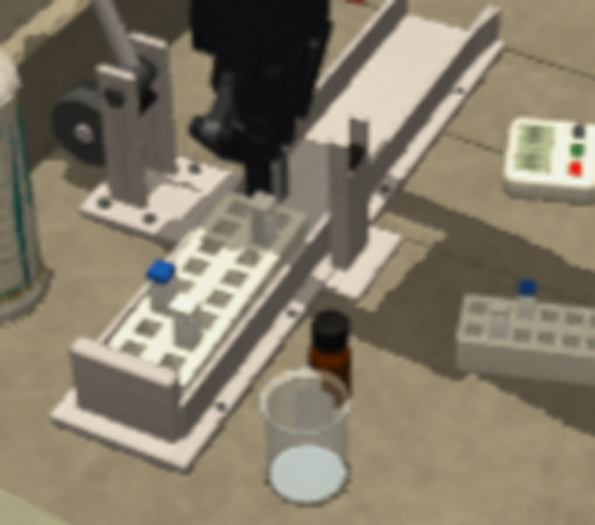

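The rack looks to be at the stop face (picture (120,375)) and the force is starting to rise. I'll press slightly to confirm.

{"fn": "servo_tool", "kwargs": {"motion": [[[0,-0.1,0,0,1],[0,-0.2,0,0,1],[0,-0.2,0,0,1],[0,-0.2,0,0,1]]]}}

```text
time_s: 15.0
eef_pos: [0.5567, 0.0755, 0.0565]
eef_rot: [0.0, 1.0, 0.029, 0.001]
wrist_force: [-1.2, -3.2, 6.6]
opening: -0.002
grasp_force: 2.8
```

{"fn": "servo_tool", "kwargs": {"motion": [[[0,-0.1,0,0,1],[0,-0.2,0,0,1],[0,-0.3,0,0,1],[0,-0.3,0,0,1]]]}}

```text
time_s: 15.4
eef_pos: [0.5567, 0.0768, 0.0565]
eef_rot: [0.002, 1.0, 0.029, 0.001]
wrist_force: [-0.6, -10.5, 4.8]
opening: -0.002
grasp_force: 7.4
```

```bash
python3 - <<'E'
from h import *
for n in('top','scene'):
    a=cam(n);X=cloud(a);d=X[...,:2]-[.5505,.071]
    L=np.dstack([d@[.9983,.058],d@[-.058,.9983],X[...,2]])
    rt=L[(abs(L[...,2]-.038)<.004)&(abs(L[...,0])<.022)&(L[...,1]>0.0)&(L[...,1]<.175)]
    st=L[(abs(L[...,2]-.054)<.004)&(abs(L[...,0])<.022)&(L[...,1]>.15)&(L[...,1]<.2)]
    print(n,len(rt),np.percentile(rt,[1,99],axis=0)[:,1:].round(4).tolist(),'stop',len(st),np.percentile(st[:,1],[2,98]))
    if n=='top': cv2.imwrite('pics/home2.png',cv2.resize(a['pixels'][190:270,185:325],None,fx=5,fy=5,interpolation=cv2.INTER_CUBIC)[...,::-1])
    # deck remaining near the stop
    g=L[(abs(L[...,2]-.010)<.006)&(abs(L[...,0])<.02)&(L[...,1]>.1)&(L[...,1]<.175)];print('deck px',len(g),g.mean(0) if len(g) else '')
print(ctrl.get_obs()['eef_pos'],ctrl.get_obs()['wrist_force'])
E
```

```text
Traceback (most recent call last):
IndexError: index -1 is out of bounds for axis 0 with size 0
```

The force jumped to 10 N while the motion stalled, so the rack is against the stop. I'll back straight off, rise and move away to check.

{"fn": "servo_tool", "kwargs": {"motion": [[[0,0.5,0,0,1],[0,1.5,0,0,1],[0,3.5,0,0,1],[0,6.5,0,0,1],[0,10,0,0,1]]]}}

```text
time_s: 15.95
eef_pos: [0.561, -0.0212, 0.0552]
eef_rot: [-0.0, 1.0, 0.03, -0.001]
wrist_force: [0.8, -0.4, -0.2]
opening: 0.0
grasp_force: 0.0
```

{"fn": "servo_tool", "kwargs": {"motion": [[[0,3,-3,0,1],[0,4,-8,0,1],[0,5,-13,0,1],[-3,9,-17,0,1],[-6,13,-19,0,1]]]}}

```text
time_s: 16.45
eef_pos: [0.5191, -0.1408, 0.2404]
eef_rot: [0.001, 1.0, 0.03, 0.002]
wrist_force: [-0.1, -0.9, -0.2]
opening: -0.0
grasp_force: 0.0
```

{"fn": "servo_tool", "kwargs": {"motion": [[[-3,4,0,0,1],[-6,8,0,0,1],[-9,12,0,0,1],[-12,16,0,0,1],[-12,16,0,0,1]]]}}

```text
time_s: 16.95
eef_pos: [0.4047, -0.3114, 0.2374]
eef_rot: [0.001, 1.0, 0.025, -0.001]
wrist_force: [0.4, -0.0, 0.3]
opening: -0.003
grasp_force: 0.0
```

```bash
python3 - <<'E'
from h import *
for n in('top','scene'):
    a=cam(n);X=cloud(a);d=X[...,:2]-[.5505,.071]
    L=np.dstack([d@[.9983,.058],d@[-.058,.9983],X[...,2]])
    rt=L[(abs(L[...,2]-.038)<.004)&(abs(L[...,0])<.024)&(L[...,1]>-.05)&(L[...,1]<.175)]
    print(n,len(rt),np.percentile(rt[:,1],[.5,99.5]) if len(rt) else '')
    if n=='top': A=a['pixels'][190:270,185:345]
    else: B=a['pixels'][120:360,190:430]
cv2.imwrite('pics/home3.png',np.vstack([cv2.resize(A,(600,300),interpolation=cv2.INTER_CUBIC),cv2.resize(B,(600,300))[:,:]])[...,::-1])
print(ctrl.get_obs()['eef_pos'],ctrl.get_obs()['time_s'])
E
```

```text
top 1108 [0.01165789 0.16381854]
scene 737 [0.01227188 0.17488029]
[ 0.40698716 -0.30758588  0.23710585] 17.05
```

View pics/home3.png

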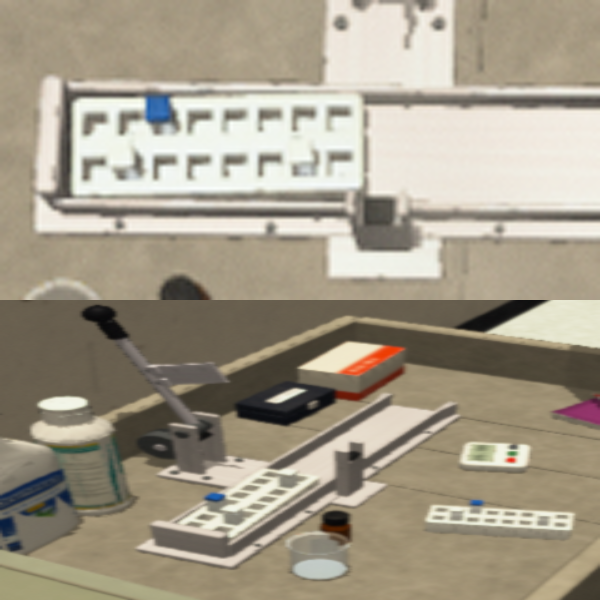

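The picture shows the rack against the stop. Its rear end measures lane y ≈ 12 mm, which is where it should be when fully home. The gate is fully raised and the bystanders haven't moved, so I'll hand in.

```bash
python3 -c "
from bench import ctrl
print(ctrl.hand_in())"
```

```text
the job is handed in; nothing more can be done
None
```

I pushed the gate past balance, so it swung back and stays raised by itself, then pushed the rack fully home against the end stop; handed in at about 17 s, with the bystanders undisturbed in the pictures.

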